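# Set the vanity caddy's mirror and dial its cap to the blue compartment

## Robot

A 6-joint arm with a two-finger parallel gripper is mounted at the origin on the work surface. World frame = base frame: x ahead of the robot, y to its left, z up, the work surface at z = 0. Lengths are in m, angles in rad, forces in N, time in s.
With the tool pointing down it reaches from about 0.35 to 0.925 m from the base axis. Payload 6.4 kg.
Tool frame: the origin (TCP) lies at the very end of the fingers, on their centre line; the grasp point (between the pads) lies 19 mm behind it; x points along the fingers, y is the direction in which the jaws open and shut, and the axes are right-handed (so a half turn about x gives the same grasp; the last joint's range is limited). The gripper opens to 94 mm and grips with 3 to 60 N. Pads are 16 mm wide; open, the fingers measure 119 mm over their backs; the gripper's body (75 mm by 177 mm) begins 78 mm behind the grasp point.
Start: joints at [0.998, 0.245, 1.558, -0, 1.339, -0.174], TCP at [0.252, 0.599, 0.205] pointing down, gripper open.
Joint ranges: [-3.13, 3.13], [-1.02, 2.26], [0.13, 2.54], [-0.95, 4.09], [0.21, 2.88], [-2.74, 2.74]. Speed limits (rad/s): [2.57, 2.57, 3.14, 3.14, 3.14, 3.14].

## Interface

Orientations are given as [roll, pitch, yaw] about the fixed x, y, z axes, in that order (R = Rz(yaw) Ry(pitch) Rx(roll)).
In Python, from station import env, read_camera, camera_info gives the robot as it stands.
- The arm moves only by the tool drive_tool, never from a script. Its argument "deltas" is a list of rows, each a list of 5 numbers: the finger opening in m, from 0 to 0.094, then the shift along the tool's x, y, z in m, then the turn about the tool's x in degrees. In form: [[jaw, tx, ty, tz, turn], ...]. A call has 1 to 10 rows; each row is the pose to reach, as a shift and turn from the pose commanded when the call began, along the tool's axes at that moment; what a row does not reach only later rows make up. A row lasts 1/12 s, in which the tool goes at most 41.7 mm and 7.16 degrees, less where a joint would pass 70% of its speed; a pose out of reach is approached as far as the arm can. A call with a gripper value outside its range is refused whole. The fingers move at their own pace and stop on an object; "newtons" is the grip in N (left out, the last holds). Time passes only in rows, so rows that repeat a pose let the fingers close. It gives the time, the measured TCP pose, the force and the opening at its end, in the units of the state.
- env.sense(): the state, without advancing time (a new reading comes with each control period).
- read_camera(name): name is "side" or "top"; returns the picture (400x640x3 uint8, red, green, blue); there is no depth.
- camera_info(name): a dict with "fovy" (degrees; the focal length in pixels is half the picture's height over the tangent of half this angle, whatever the lens; pixels are square), "cx", "cy" (the principal point, pixels), "extrinsics" (4x4, takes a point from camera to world coordinates). Camera axes: x right, y up, looking along -z (the intrinsics and any distortion apply to the point x, -y, -z); pixel columns grow to the right and rows downward; lengths in m; the calibration is good to about 2 mm. A picture is of the moment at which its call begins. camera_info takes no time and is no camera call.
- env.finish_job(): hands the job in, once; it reports no verdict.
The state is a dict: "time": time; "joint_positions": joint angles; "qd": joint speeds; "effort": joint torques, N m; "eef_pos": TCP position; "orientation": TCP orientation; "ft_force": force on the tool from outside, world axes, zero at the start; "ft_torque": the same for the moment, N m; "gripper_width": opening from 0.0 (shut) to 1.0 (fully open).
Only numpy, scipy, OpenCV 4.12 (cv2) and the standard library are available. Lean on these libraries where they do the work, as an engineer would, in place of code of your own. Each camera call takes 0.05 s, during which the arm holds its last target. There are 200 camera calls.

## Task

The little mirror on the vanity caddy hangs forward over the dial: first swing it up and back until it leans 15 degrees back past upright, and let go so that it stays there by itself. Then turn the white cap by its black bar until its opening shows only the blue compartment, and let go, with the mirror still at its angle. Leave the toothbrush tumbler, the soap bottle and the wire basket where they stand.

Things in the scene. Friction and masses are not known exactly. Their poses are not given: they have to be found in the camera images.
- caddy: Grey caddy fixed to the counter: base 210 x 190 x 10 mm (x -93 to 117 mm), a 150 mm drum whose top face leans 30 degrees to the front, and two posts at the back (to 150 mm up, 174 mm outer width) holding the mirror hinge. Origin on the counter under the drum top's centre, which is 85 mm up; -x is the front, z up. The drum face's outward normal is (-0.5, 0, 0.866) in this frame.
- mirror_hinge (a point): Point of the caddy on the mirror's hinge axis, midway between the posts, 102 mm behind and 140 mm above the caddy's origin; axes as the caddy's; the hinge axis is its y.
- mirror (a joint): Lean of the mirror in rad: 0 upright, positive leaning back (towards the caddy's +x), negative leaning forward over the dial; stops at -1.0 and 0.9. Stiff friction hinge (0.35 N m, about 3 N at the free edge): it stays wherever it is left. Starts leaning forward, -0.70 to -0.40.
- mirror_edge (a point): Middle of the mirror's free edge, 138 mm from the hinge axis. Mirror: rigid flat panel, aluminium frame, 10 mm thick, 134 mm wide, from 8 to 138 mm off the hinge axis, glass to the front. Turns with the mirror: z from hinge to free edge, y along the edge, x the panel's normal, to the back. The edge can be pinched across its thickness, or the panel pushed.
- cap (a joint): Turn of the white cap in rad about the drum's leaning axis, positive counter-clockwise looking down on the dial; 0 when the opening points to the caddy's back. It can be turned either way (stops only at +-6.5), friction 0.08 N m, and stays where it is left.
- cap_grip (a point): Point on the cap's turning axis inside its black grip bar, 28 mm above the drum's top face. Cap: white disc 120 mm across, upper face 6 mm above the drum's face; on it the bar, 56 mm long, 18 mm wide, top 38 mm above the drum's face. Turns with the cap: z is the axis, outward; x along the bar, towards the opening; y across the bar.
- cap_opening (a point): Middle of the cap's one opening, 45 mm from the turning axis along the bar's direction (point x as for cap_grip). The opening spans 54 degrees, from 31 to 56 mm from the axis.
- blue_mouth (a point): Middle of the blue compartment's mouth, 45 mm from the turning axis, level with cap_opening: the two points coincide when the cap is set to blue. Five 72 degree compartments (blue, yellow, green, red, black, counter-clockwise from above) lie under the cap; their coloured rims ring the cap, 61 to 70 mm from the axis. They do not turn, but stand differently each time.
- tumbler: Blue ceramic tumbler, 76 mm across, 100 mm tall, with two toothbrushes reaching 185 mm up; loose, origin under its centre. Stands beside the caddy, not to be moved.
- soap: Amber soap pump bottle, 66 mm across, 161 mm tall; loose, origin under its centre. Stands on the other side of the caddy, not to be moved.
- basket: Dark wire basket with a tea light, 176 mm across, 88 mm tall; loose, origin under its centre. Stands behind the caddy, not to be moved.

How it is judged:
On the way, in this order (a step that is already met when the one before it is completed fails the run):
1. the mirror stands by itself leaning 15 degrees (within 5) back past upright, not touched by the robot (value of joint mirror between 0.172 and 0.352 rad and contact force between each of the fingers, the arm and mirror below 0.05 N), for 0.4 s.
2. the cap's opening is over the blue compartment (centres within 6.5 mm) (distance between cap_opening and blue_mouth below 0.0065 m), for 0.2 s.
At the end, for the whole second after the job is handed in: The mirror leans 10 to 20 degrees back past upright and holds there, the middle of the cap's opening is within 6.5 mm of the middle of the blue compartment's mouth, both at rest, and tumbler, soap bottle and basket are within 30 mm of where they were (value of joint mirror between 0.172 and 0.352 rad and distance between cap_opening and blue_mouth below 0.0065 m and velocity of joint cap between -0.02 and 0.02 rad/s and velocity of joint mirror between -0.02 and 0.02 rad/s and distance of each of tumbler, soap, basket from where it was at the start of the episode below 0.03 m); the robot touches nothing.
It fails at once if the tumbler is shifted by more than 30 mm or tipped over (distance of tumbler from where it was at the start of the episode above 0.03 m or angle between tumbler's own z axis and vertical above 0.5 rad).
It fails at once if the soap bottle is shifted by more than 30 mm or tipped over (distance of soap from where it was at the start of the episode above 0.03 m or angle between soap's own z axis and vertical above 0.5 rad).
It fails at once if the basket is shifted by more than 30 mm or tipped over (distance of basket from where it was at the start of the episode above 0.03 m or angle between basket's own z axis and vertical above 0.5 rad).
It also fails if it takes over 72 s, if anything falls off the work surface, if the arm or the gripper's body presses on something with over 40 N, if the wrist force passes 120 N, or if a joint passes its speed limit or range.

## Working session

There is one attempt and no reset: what is moved stays moved. The work goes in short steps, Python scripts to look and compute and a tool call to move; the robot and the scene stay as the last step left them, time stands still between calls to the robot, and variables do not carry over. Pictures are saved under pics/ and viewed, about 8 in all and at most 12, crops included, and the job is handed in when it is done.

Besides the shell and the picture viewer there is one more tool, called after "Emit:" by a JSON object that holds its "api" and its "payload", one argument or row to a line. drive_tool: Moves the arm, as the interface text tells. Its arguments: {"type":"object","properties":{"deltas":{"type":"array","items":{"type":"array","items":{"type":"number"}}},"newtons":{"type":"number"}},"required":["deltas"]}

```bash
ls; mkdir -p pics; python3 - <<'E'
from station import env, read_camera, camera_info
import cv2, numpy as np
np.set_printoptions(precision=4,suppress=True)
for n in ("side","top"):
    im=read_camera(n); cv2.imwrite(f"pics/{n}0.png",im[:,:,::-1]); print(n,camera_info(n))
print(env.sense())
E
```

```text
pics
side {'fovy': 55.65070035091544, 'cx': 315.5160695140326, 'cy': 200.39273515036348, 'extrinsics': array([[ 0.7994,  0.3341, -0.4993,  0.0704],
       [-0.6008,  0.4461, -0.6633, -0.7029],
       [ 0.0011,  0.8302,  0.5574,  0.8168],
       [ 0.    ,  0.    ,  0.    ,  1.    ]])}
top {'fovy': 51.353304526710076, 'cx': 316.6060848735892, 'cy': 205.84849515114513, 'extrinsics': array([[ 0.0217,  0.9853, -0.1695,  0.3903],
       [-0.9997,  0.0223,  0.0016,  0.025 ],
       [ 0.0053,  0.1694,  0.9855,  1.3855],
       [ 0.    ,  0.    ,  0.    ,  1.    ]])}
{'time': 0.1, 'joint_positions': array([ 0.9979,  0.2457,  1.5589,  0.    ,  1.3387, -0.1741]), 'qd': array([ 0.    ,  0.0003, -0.0016, -0.0008, -0.0017, -0.0007]), 'effort': array([  0.0011, -41.6916, -31.5525,   0.0688,   0.031 ,  -0.0001]), 'eef_pos': array([0.2521, 0.5985, 0.2045]), 'orientation': array([-1.7491,  1.5691, -2.1479]), 'ft_force': array([ 0.3747, -0.0269,  0.5384]), 'ft_torque': array([-0.0606,  0.0107, -0.035 ]), 'gripper_width': 0.9956281738610055}
```

View pics/side0.png

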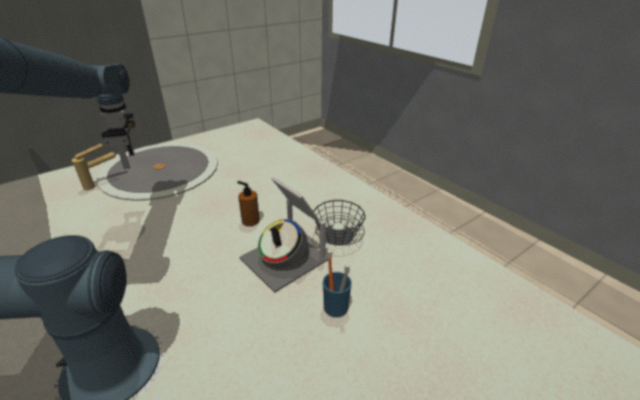

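View pics/top0.png

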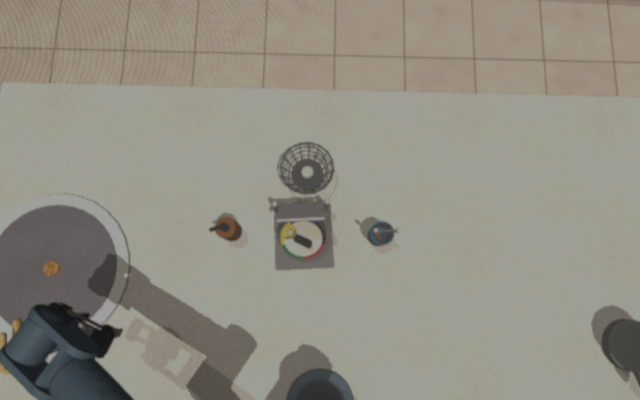

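The side view shows the caddy near (285,245), with the mirror edge from about (277,183) to (322,235). The top view shows the caddy at about (303,235). I'll take enlarged crops of both.

```bash
cat > h.py <<'E'
import numpy as np, cv2
from station import env, read_camera, camera_info
np.set_printoptions(precision=4,suppress=True)
def cam(n):
    c=camera_info(n); E=np.array(c["extrinsics"]); f=200/np.tan(np.radians(c["fovy"])/2)
    return E,f,c["cx"],c["cy"]
def ray(n,u,v):
    E,f,cx,cy=cam(n); d=E[:3,:3]@np.array([(u-cx)/f,-(v-cy)/f,-1]); return E[:3,3],d/np.linalg.norm(d)
def onplane(n,u,v,p0,nrm):
    o,d=ray(n,u,v); return o+d*(np.dot(np.array(p0)-o,nrm)/np.dot(d,nrm))
def onz(n,u,v,z): return onplane(n,u,v,[0,0,z],np.array([0,0,1.]))
def proj(n,p):
    E,f,cx,cy=cam(n); q=E[:3,:3].T@(np.array(p)-E[:3,3]); return np.array([cx+f*q[0]/-q[2],cy-f*q[1]/-q[2]])
E
python3 - <<'E'
import cv2
a=cv2.imread("pics/top0.png")[185:280,260:345]; b=cv2.imread("pics/side0.png")[170:295,230:345]
a=cv2.resize(a,None,fx=6,fy=6,interpolation=cv2.INTER_CUBIC)[:570]; b=cv2.resize(b,None,fx=4.5,fy=4.5,interpolation=cv2.INTER_CUBIC)
cv2.imwrite("pics/top0c.png",a); cv2.imwrite("pics/side0c.png",b)
E
```

```text
(no output)
```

View pics/top0c.png

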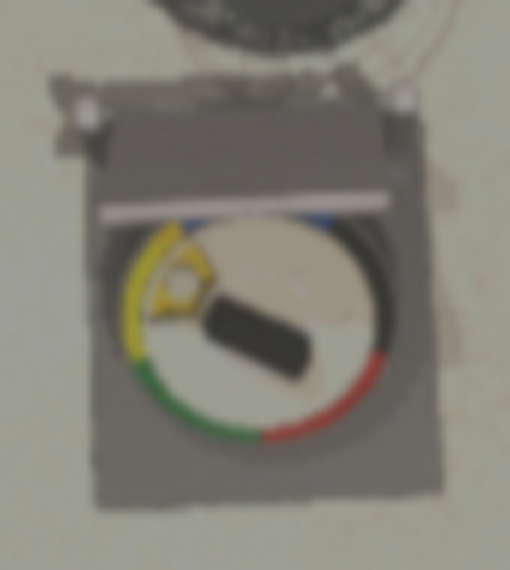

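View pics/side0c.png

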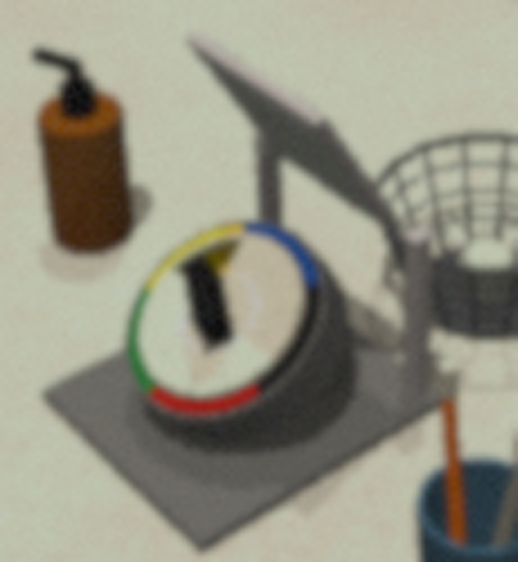

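```bash
cat >> h.py <<'E'
from scipy.optimize import least_squares
def caddyT(px,py,a):
    c,s=np.cos(a),np.sin(a); return np.array([[c,-s,0,px],[s,c,0,py],[0,0,1,0],[0,0,0,1.]])
S3,C3=0.5,np.sqrt(3)/2
def face(h): return np.array([0,0,.085])+h*np.array([-S3,0,C3])
EX,EY,EZ=np.array([C3,0,S3]),np.array([0,1.,0]),np.array([-S3,0,C3])  # cap zero dir (to back), y, axis
def polar(n,u,v,T,h):
    """pixel -> (angle deg ccw, radius) on dial plane h above the drum face"""
    R=T[:3,:3]; p=onplane(n,u,v,T[:3,:3]@face(h)+T[:3,3],R@EZ); q=R.T@(p-T[:3,3])-face(h)
    return np.degrees(np.arctan2(q@EY,q@EX)),np.hypot(q@EY,q@EX)
E
cat > m1.py <<'E'
from h import *
def t(u,v): return ((u+.5)/6-.5+260,(v+.5)/6-.5+185)
def s(u,v): return ((u+.5)/4.5-.5+230,(v+.5)/4.5-.5+170)
obs=[("top",t(97,508),(-.093,.095,.01)),("top",t(441,492),(-.093,-.095,.01)),("top",t(86,112),(.102,.080,.15)),("top",t(403,99),(.102,-.080,.15)),
("side",s(45,396),(-.093,.095,.01)),("side",s(203,548),(-.093,-.095,.01)),("side",s(418,235),(.102,-.080,.15))]
def f(x,full=False):
    T=caddyT(*x); return np.concatenate([proj(n,(T@[*p,1])[:3])-uv for n,uv,p in obs])
r=least_squares(f,[.5,0,0],loss="soft_l1"); print("caddy",r.x); print(f(r.x).reshape(-1,2)); T=caddyT(*r.x); np.save("T.npy",T)
# mirror edge mid
for n,uv in(("top",((277.2+324.7)/2,(220.7+218.3)/2)),("side",(np.mean([s(190,38),s(325,122)],axis=0)))):
    p=onplane(n,*uv,T[:3,3],T[:3,:3]@EY); q=T[:3,:3].T@(p-T[:3,3])-[.102,0,.14]
    o,d=ray(n,*uv); d=T[:3,:3].T@d; k=-(q@d)/(d@d)
    for l in np.linspace(-.06,.06,7): 
        pass
    print(n,"edge plane pt",q, )
def edge(th): return (T@[.102+.138*np.sin(th),0,.14+.138*np.cos(th),1])[:3]
for th in (-.8,-.7,-.6,-.5,-.4): print(th,proj("top",edge(th)),proj("side",edge(th)))
print("soap",onz("top",228,230,.10),"tumb",onz("top",381,234,.10))
for n in("top","side"):
    im=cv2.imread(f"pics/{n}0.png"); hsv=cv2.cvtColor(im,cv2.COLOR_BGR2HSV).astype(int)
    vv,uu=np.mgrid[:400,:640]; L={}
    for v,u in zip(*np.nonzero((abs(vv-240)<50)&(abs(uu-295)<55))):
        a,rad=polar(n,u,v,T,0.0); b,rb=polar(n,u,v,T,0.006)
        H,S,V=hsv[v,u]; c="yellow" if 20<H<35 else "green" if 45<H<90 else "blue" if 100<H<130 else "red" if H<8 or H>172 else None
        if c and S>110 and .056<rad<.075: L.setdefault(c,[]).append(a)
        if c=="yellow" and S>90 and .02<rb<.054: L.setdefault("open",[]).append(b)
    for c in L:
        z=np.exp(1j*np.radians(L[c])); m=np.angle(z.mean()); d=np.degrees(np.angle(z*np.exp(-1j*m))); print(n,c,len(d),"mean",np.degrees(m),"range",np.degrees(m)+d.min(),np.degrees(m)+d.max())
s0=env.sense(); from scipy.spatial.transform import Rotation as Ro
print(Ro.from_euler("xyz",s0["orientation"]).as_matrix())
# bar ends
for n,uvs in(("top",(t(207,310),t(305,362))),("side",(s(200,265),s(217,345)))):
    for uv in uvs: print(n,"bar end",polar(n,*uv,T,.038))
E
python3 m1.py
```

```text
caddy [0.5118 0.0635 0.0745]
[[ 0.1137  0.512 ]
 [ 0.8228  0.0874]
 [ 0.3468  0.0757]
 [ 0.4885 -0.4587]
 [-1.045  -1.474 ]
 [-0.3122 -0.7539]
 [ 0.25   -0.7441]]
top edge plane pt [-0.0641  0.      0.087 ]
side edge plane pt [-0.0651  0.      0.1149]
-0.8 [301.4291 231.5018] [277.4238 197.3643]
-0.7 [301.154  227.4875] [280.1673 193.2304]
-0.6 [300.8725 223.1476] [283.1819 189.3077]
-0.5 [300.5882 218.5344] [286.4275 185.6462]
-0.4 [300.3049 213.7062] [289.8607 182.2915]
soap [0.5291 0.296  0.1   ] tumb [ 0.5273 -0.1787  0.1   ]Traceback (most recent call last):
  File "m1.py", line 23, in <module>
    a,rad=polar(n,u,v,T,0.0); b,rb=polar(n,u,v,T,0.006)
          ~~~~~^^^^^^^^^^^^^
  File "h.py", line 22, in polar
    R=T[:3,:3]; p=onplane(n,u,v,T[:3,:3]@face(h)+T[:3,3],R@EZ); q=R.T@(p-T[:3,3])-face(h)
                  ~~~~~~~^^^^^^^^^^^^^^^^^^^^^^^^^^^^^^^^^^^^^
  File "h.py", line 10, in onplane
    o,d=ray(n,u,v); return o+d*(np.dot(np.array(p0)-o,nrm)/np.dot(d,nrm))
        ~~~^^^^^^^
  File "h.py", line 8, in ray
    E,f,cx,cy=cam(n); d=E[:3,:3]@np.array([(u-cx)/f,-(v-cy)/f,-1]); return E[:3,3],d/np.linalg.norm(d)
              ~~~^^^
  File "h.py", line 5, in cam
    c=camera_info(n); E=np.array(c["extrinsics"]); f=200/np.tan(np.radians(c["fovy"])/2)
ValueError: time passes only in moves, steps and waits
```

```bash
sed -i 's/^def cam(n)/import functools\n@functools.cache\ndef cam(n)/' h.py; python3 m1.py | tail -18
```

```text
-0.5 [300.5882 218.5344] [286.4275 185.6462]
-0.4 [300.3049 213.7062] [289.8607 182.2915]
soap [0.5291 0.296  0.1   ] tumb [ 0.5273 -0.1787  0.1   ]
top yellow 73 mean 69.55377604085287 range 37.675219236092154 105.83851260805665
top open 42 mean 59.765624621841326 range 34.64090679292299 81.15046021902216
top red 44 mean -144.63146301585704 range -180.28202217414514 -112.2765090203112
side yellow 33 mean 65.89711994443033 range 37.781908193892065 175.29577691151454
side blue 37 mean -9.747349394409252 range -36.95924456166628 25.863677619846673
side open 34 mean 49.3451375680636 range 37.133634004772674 62.94079001353237
side green 12 mean 159.2077696151851 range 143.52813164320833 172.90310970301616
side red 87 mean -143.98915361293103 range -180.33868437445807 -108.78135458864938
[[-0.0009  0.3883  0.9215]
 [-0.0014  0.9215 -0.3883]
 [-1.     -0.0017 -0.0003]]
top bar end (np.float64(47.165408423077714), np.float64(0.03485782435708705))
top bar end (np.float64(-109.80443079457824), np.float64(0.02376307594193279))
side bar end (np.float64(43.72081497190293), np.float64(0.018119278892302314))
side bar end (np.float64(-114.6129765208024), np.float64(0.04749673356230348))
```

Emit:
{"api": "drive_tool", "payload": {
  "deltas": [
    [0, -0.04, 0, 0, 0],
    [0, -0.08, 0, 0, 0],
    [0, -0.12, 0, 0, 0],
    [0, -0.13, 0, 0, 0],
    [0, -0.13, -0.03, 0.03, -7],
    [0, -0.13, -0.055, 0.06, -14],
    [0, -0.13, -0.08, 0.09, -20],
    [0, -0.13, -0.105, 0.12, -27],
    [0, -0.13, -0.13, 0.145, -27],
    [0, -0.13, -0.16, 0.175, -27]
  ],
  "newtons": 20
}}

```text
time: 0.93
eef_pos: [0.3513, 0.3828, 0.3346]
orientation: [-2.732, 1.57, -2.658]
ft_force: [1.3, -0.5, 0.4]
gripper_width: 0.323
```

Emit:
{"api": "drive_tool", "payload": {
  "deltas": [
    [0, 0, -0.037, 0.013, 0],
    [0, 0, -0.074, 0.027, 0],
    [0, 0, -0.11, 0.041, 0],
    [0, 0, -0.147, 0.055, 0],
    [0, 0, -0.184, 0.069, 0],
    [0, 0, -0.22, 0.083, 0],
    [0, 0, -0.257, 0.097, 0],
    [0, 0, -0.294, 0.111, 0],
    [0, 0, -0.33, 0.126, 0],
    [0, 0, -0.33, 0.126, 0]
  ]
}}

```text
time: 1.77
eef_pos: [0.5023, 0.0592, 0.3342]
orientation: [-2.336, 1.569, -2.27]
ft_force: [-0.5, 1.0, 0.3]
gripper_width: 0.005
```

```bash
cat > w.py <<'E'
from h import *
from scipy.spatial.transform import Rotation as Ro
T=np.load("T.npy"); s=env.sense(); R=Ro.from_euler("xyz",s["orientation"]).as_matrix()
print("t",s["time"],"tcp",s["eef_pos"],"caddy",(np.linalg.inv(T)@[*s["eef_pos"],1])[:3],"F",s["ft_force"],"w",s["gripper_width"]); print((T[:3,:3].T@R).T)
E
python3 w.py
```

```text
t 1.7667 tcp [0.5023 0.0592 0.3342] caddy [-0.0098 -0.0035  0.3342] F [-0.4684  0.9842  0.3407] w 0.00535169755630211
[[-0.0015 -0.0015 -1.    ]
 [ 0.009   1.     -0.0015]
 [ 1.     -0.009  -0.0015]]
```

Emit:
{"api": "drive_tool", "payload": {
  "deltas": [
    [0, 0.035, 0, 0, 0],
    [0, 0.07, 0, 0, 0],
    [0, 0.09, 0, 0, 0],
    [0, 0.104, 0, 0, 0],
    [0, 0.104, 0, 0.012, 0],
    [0, 0.104, 0, 0.022, 0],
    [0, 0.104, 0, 0.03, 0],
    [0, 0.104, 0, 0.038, 0],
    [0, 0.104, 0, 0.046, 0],
    [0, 0.104, 0, 0.054, 0]
  ]
}}

```text
time: 2.6
eef_pos: [0.5543, 0.0686, 0.2319]
orientation: [-3.133, 1.569, -3.06]
ft_force: [-3.9, 0.3, 3.9]
gripper_width: 0.006
```

Emit:
{"api": "drive_tool", "payload": {
  "deltas": [
    [0, 0, 0, 0.008, 0],
    [0, 0, 0, 0.016, 0],
    [0, 0, 0, 0.024, 0],
    [0, 0, 0, 0.032, 0],
    [0, 0, 0, 0.038, 0],
    [0, 0, 0, 0.044, 0],
    [0, 0, 0, 0.049, 0],
    [0, 0, 0, 0.054, 0],
    [0, 0, 0, 0.054, 0],
    [0, 0, 0, 0.054, 0]
  ]
}}

```text
time: 3.43
eef_pos: [0.6091, 0.0721, 0.2312]
orientation: [0.011, 1.57, 0.083]
ft_force: [-0.1, -0.1, 0.7]
gripper_width: 0.004
```

```bash
python3 w.py; python3 - <<'E'
from h import *
ims=[cv2.resize(read_camera(n)[:,:,::-1][v:v+140,u:u+140].copy(),None,fx=2.8,fy=2.8,interpolation=cv2.INTER_CUBIC) for n,u,v in(("top",235,160),("side",230,120))]
for n in("top","side"): cv2.imwrite(f"pics/{n}1.png",read_camera(n)[:,:,::-1])
cv2.imwrite("pics/c1.png",np.hstack(ims))
E
```

```text
t 3.4333 tcp [0.6091 0.0721 0.2312] caddy [0.0977 0.0014 0.2312] F [-0.0884 -0.1459  0.6647] w 0.0037322805407607
[[ 0.0011  0.     -1.    ]
 [ 0.0021  1.      0.    ]
 [ 1.     -0.0021  0.0011]]
```

View pics/c1.png

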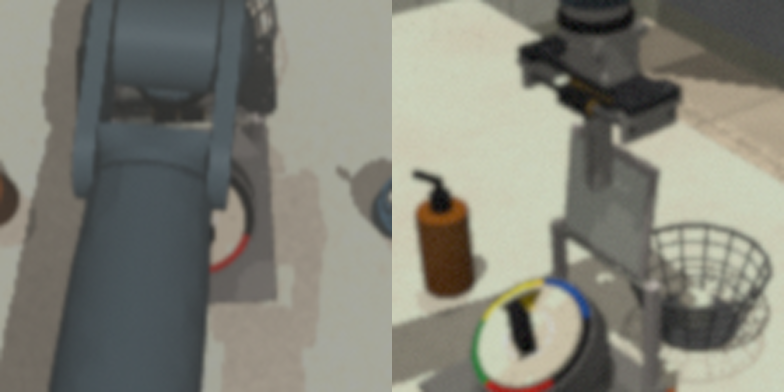

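```bash
python3 - <<'E'
from h import *
T=np.load("T.npy")
for th in (0,.05,.1,.15,.2,.25,.3):
    print(th,*[proj("side",(T@[.102+.138*np.sin(th),y,.14+.138*np.cos(th),1])[:3]) for y in(.067,-.067)])
E
```

```text
0 [290.1072 164.2105] [320.1304 181.7552]
0.05 [291.9334 163.5354] [321.9916 180.9612]
0.1 [293.7463 162.9685] [323.8329 180.282 ]
0.15 [295.5405 162.5104] [325.6488 179.7183]
0.2 [297.3111 162.1613] [327.4345 179.2704]
0.25 [299.0531 161.9208] [329.185 178.938]
0.3 [300.7619 161.7885] [330.8957 178.7208]
```

Emit:
{"api": "drive_tool", "payload": {
  "deltas": [
    [0, 0, 0, 0.004, 0],
    [0, 0, 0, 0.008, 0],
    [0, 0, 0, 0.011, 0],
    [0, 0, 0, 0.014, 0],
    [0, 0, 0, 0.014, 0],
    [0, 0, 0, 0.014, 0],
    [0, 0, 0, 0.0, 0],
    [0, 0, 0, -0.03, 0],
    [0, 0, 0, -0.07, 0],
    [0, 0, 0, -0.08, 0]
  ]
}}

```text
time: 4.47
eef_pos: [0.5258, 0.0666, 0.2311]
orientation: [0.737, 1.571, 0.81]
ft_force: [0.6, 0.5, 0.6]
gripper_width: 0.001
```

```bash
python3 w.py; python3 - <<'E'
from h import *
im=read_camera("side")[:,:,::-1]; cv2.imwrite("pics/side2.png",im)
cv2.imwrite("pics/c2.png",cv2.resize(im[140:260,260:380].copy(),None,fx=5,fy=5,interpolation=cv2.INTER_CUBIC))
E
```

```text
t 4.4667 tcp [0.5258 0.0666 0.2311] caddy [0.0142 0.0021 0.2311] F [0.6154 0.4964 0.5718] w 0.0013751602773126208
[[ 0.0002  0.0002 -1.    ]
 [ 0.0018  1.      0.0002]
 [ 1.     -0.0018  0.0002]]
```

View pics/c2.png

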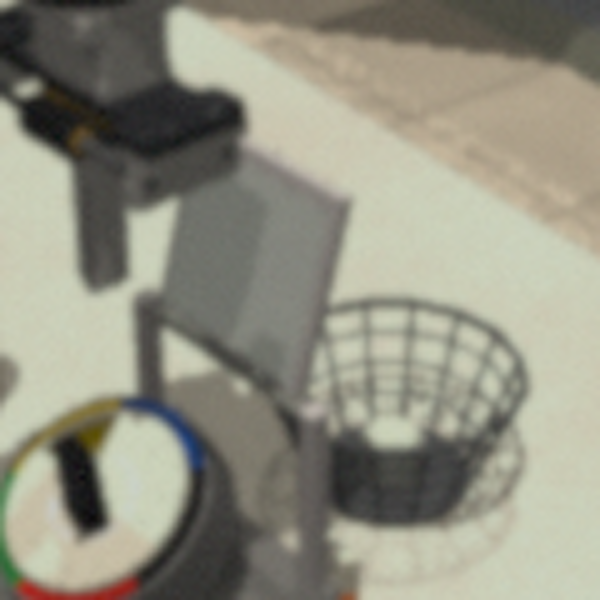

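The free mirror edge's right corner is at about (329.6,179.6) px, which puts the lean near 0.25 rad, as intended. Next I turn the tool over the bar, which points at about 58° while blue is at about -1.5°.

Emit:
{"api": "drive_tool", "payload": {
  "deltas": [
    [0.036, 0, -0.001, -0.01, -7],
    [0.036, 0, -0.002, -0.02, -14],
    [0.036, 0, -0.002, -0.028, -21],
    [0.036, 0, -0.002, -0.028, -28],
    [0.036, 0, -0.002, -0.028, -35],
    [0.036, 0, -0.002, -0.028, -42],
    [0.036, 0, -0.002, -0.028, -49],
    [0.036, 0, -0.002, -0.028, -56],
    [0.036, 0, -0.002, -0.028, -61],
    [0.036, 0, -0.002, -0.028, -61]
  ]
}}

```text
time: 5.35
eef_pos: [0.504, 0.0796, 0.2325]
orientation: [-2.489, 1.554, -1.372]
ft_force: [0.7, -0.5, 0.6]
gripper_width: 0.383
```

Emit:
{"api": "drive_tool", "payload": {
  "deltas": [
    [0.036, 0.03, 0, 0, 0],
    [0.036, 0.06, 0, 0, 0],
    [0.036, 0.085, 0, 0, 0],
    [0.036, 0.085, 0, 0, 0]
  ]
}}

```text
time: 5.68
eef_pos: [0.4995, 0.0768, 0.1416]
orientation: [3.112, 1.553, -2.057]
ft_force: [-0.0, 0.1, -0.3]
gripper_width: 0.381
```

```bash
python3 w.py; python3 - <<'E'
from h import *
print(env.sense()["joint_positions"])
im=read_camera("side")[:,:,::-1]; cv2.imwrite("pics/side3.png",im)
cv2.imwrite("pics/c3.png",cv2.resize(im[160:270,240:350].copy(),None,fx=5,fy=5,interpolation=cv2.INTER_CUBIC))
E
```

```text
t 5.6833 tcp [0.4995 0.0768 0.1416] caddy [-0.0113  0.0142  0.1416] F [-0.0457  0.1311 -0.2802] w 0.38124773204286383
[[-0.0095 -0.0151 -0.9998]
 [-0.862   0.5069  0.0005]
 [ 0.5068  0.8619 -0.0178]]
[-0.0629 -0.0199  1.9691 -0.0175  1.1998 -2.7411]
```

View pics/c3.png

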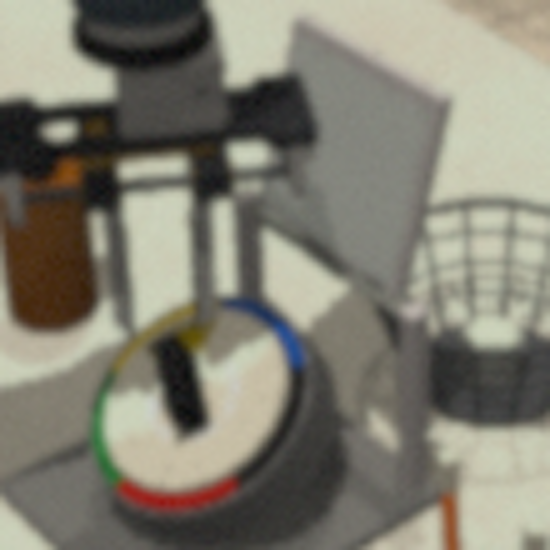

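Joint 6 ran to its limit, so gripping at this yaw is out. The bar is at about (180,385) in the crop and untouched, and the mirror is well back. I'll back the turn off and push the bar's opening end with closed fingers at yaw 0 instead.

Emit:
{"api": "drive_tool", "payload": {
  "deltas": [
    [0.036, -0.02, 0, 0, 7],
    [0.036, -0.05, 0, 0, 14],
    [0.0, -0.07, 0, 0, 21],
    [0.0, -0.07, 0, 0, 28],
    [0.0, -0.07, 0, 0, 35],
    [0.0, -0.07, 0, 0, 42],
    [0.0, -0.07, 0, 0, 49],
    [0.0, -0.07, 0, 0, 56],
    [0.0, -0.07, 0, 0, 60],
    [0.0, -0.07, 0, 0, 60]
  ]
}}

```text
time: 6.57
eef_pos: [0.5038, 0.0778, 0.2192]
orientation: [-1.378, 1.554, -1.312]
ft_force: [0.7, -0.8, 1.8]
gripper_width: 0.008
```

```bash
python3 w.py; python3 -c "
from h import *
print(env.sense()['joint_positions'])"
```

```text
t 6.5667 tcp [0.5038 0.0778 0.2192] caddy [-0.0069  0.0149  0.2192] F [ 0.6706 -0.7931  1.7967] w 0.007845309429927193
[[ 0.0032 -0.017  -0.9999]
 [ 0.0087  0.9998 -0.0169]
 [ 1.     -0.0086  0.0033]]
[-0.0602 -0.1022  1.8989 -0.0168  1.3396 -1.693 ]
```

Emit:
{"api": "drive_tool", "payload": {
  "deltas": [
    [0, 0, 0.03, -0.012, 0],
    [0, 0, 0.042, -0.012, 0],
    [0, 0.035, 0.042, -0.012, 0],
    [0, 0.07, 0.042, -0.012, 0],
    [0, 0.1, 0.042, -0.012, 0],
    [0, 0.113, 0.042, -0.012, 0],
    [0, 0.113, 0.042, -0.012, 0]
  ]
}}

```text
time: 7.15
eef_pos: [0.4854, 0.1173, 0.1]
orientation: [-1.978, 1.553, -1.909]
ft_force: [-0.1, 0.5, 0.1]
gripper_width: 0.003
```

```bash
python3 w.py
```

```text
t 7.15 tcp [0.4854 0.1173 0.1   ] caddy [-0.0223  0.0556  0.1   ] F [-0.0758  0.466   0.1161] w 0.0029892796885859366
[[-0.0071 -0.0162 -0.9998]
 [ 0.0053  0.9999 -0.0163]
 [ 1.     -0.0054 -0.007 ]]
```

Emit:
{"api": "drive_tool", "payload": {
  "deltas": [
    [0, -0.006, -0.004, 0.002, 0],
    [0, -0.007, -0.008, 0.004, 0],
    [0, -0.007, -0.012, 0.007, 0],
    [0, -0.007, -0.016, 0.01, 0],
    [0, -0.007, -0.02, 0.013, 0],
    [0, -0.007, -0.024, 0.016, 0],
    [0, -0.007, -0.028, 0.019, 0],
    [0, -0.007, -0.031, 0.02, 0],
    [0, -0.007, -0.031, 0.02, 0],
    [0, -0.007, -0.031, 0.02, 0]
  ]
}}

```text
time: 7.98
eef_pos: [0.5122, 0.0887, 0.1129]
orientation: [-1.217, 1.555, -1.15]
ft_force: [2.2, 6.0, 2.7]
gripper_width: 0.003
```

```bash
python3 w.py; python3 - <<'E'
from h import *
im=read_camera("side")[:,:,::-1]; cv2.imwrite("pics/side4.png",im)
cv2.imwrite("pics/c4.png",cv2.resize(im[160:270,240:350].copy(),None,fx=5,fy=5,interpolation=cv2.INTER_CUBIC))
E
```

```text
t 7.9833 tcp [0.5122 0.0887 0.1129] caddy [0.0023 0.0252 0.1129] F [2.1956 5.9932 2.741 ] w 0.0031838294385251368
[[ 0.0052 -0.0144 -0.9999]
 [ 0.0073  0.9999 -0.0144]
 [ 1.     -0.0072  0.0053]]
```

View pics/c4.png

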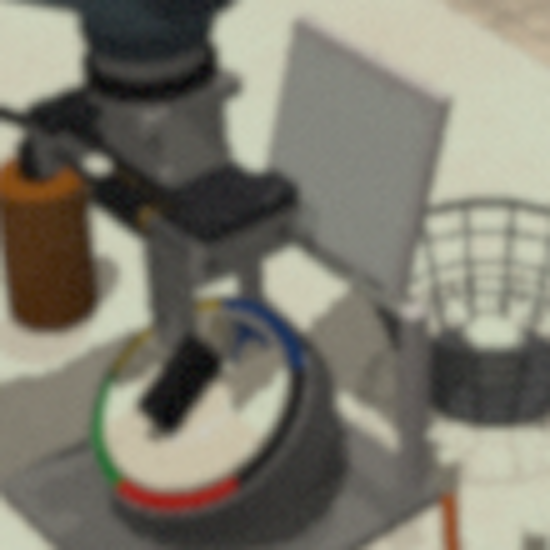

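Emit:
{"api": "drive_tool", "payload": {
  "deltas": [
    [0, 0, -0.001, 0, 0],
    [0, 0, -0.002, 0, 0],
    [0, 0, -0.003, 0, 0],
    [0, 0, -0.0035, 0, 0],
    [0, 0, -0.0035, 0, 0],
    [0, 0, -0.0035, 0, 0]
  ]
}}

```text
time: 8.53
eef_pos: [0.5115, 0.085, 0.1121]
orientation: [-1.339, 1.556, -1.272]
ft_force: [1.2, 5.6, 3.9]
gripper_width: 0.003
```

```bash
python3 w.py
```

```text
t 8.5333 tcp [0.5115 0.085  0.1121] caddy [0.0013 0.0215 0.1121] F [1.1975 5.6406 3.9247] w 0.0032174768148379375
[[ 0.0033 -0.0145 -0.9999]
 [ 0.0078  0.9999 -0.0145]
 [ 1.     -0.0077  0.0034]]
```

Emit:
{"api": "drive_tool", "payload": {
  "deltas": [
    [0, 0, 0.004, 0, 0],
    [0, 0, 0.012, -0.005, 0],
    [0, -0.03, 0.02, -0.01, 0],
    [0, -0.07, 0.02, -0.05, 0],
    [0, -0.11, 0.02, -0.09, 0],
    [0, -0.12, 0.02, -0.13, 0],
    [0, -0.12, 0.03, -0.17, 0],
    [0, -0.12, 0.06, -0.19, 0],
    [0, -0.12, 0.1, -0.19, 0],
    [0, -0.12, 0.14, -0.19, 0]
  ]
}}

```text
time: 9.37
eef_pos: [0.3093, 0.2078, 0.2293]
orientation: [-1.385, 1.554, -1.32]
ft_force: [1.6, 0.1, 0.9]
gripper_width: 0.007
```

Emit:
{"api": "drive_tool", "payload": {
  "deltas": [
    [0, 0, 0.04, 0, 0],
    [0, 0, 0.08, 0, 0],
    [0, 0, 0.12, 0, 0],
    [0, 0, 0.16, 0, 0],
    [0, 0, 0.2, 0, 0],
    [0, 0, 0.2, 0, 0]
  ]
}}

```text
time: 9.87
eef_pos: [0.2957, 0.4109, 0.2234]
orientation: [-1.821, 1.553, -1.749]
ft_force: [-0.4, 0.4, 0.3]
gripper_width: 0.004
```

```bash
python3 w.py; python3 - <<'E'
from h import *
ims=[]
for n,u,v in(("top",262,185),("side",245,155)):
    im=read_camera(n)[:,:,::-1].copy(); cv2.imwrite(f"pics/{n}5.png",im); ims.append(cv2.resize(im[v:v+95,u:u+95],None,fx=4.2,fy=4.2,interpolation=cv2.INTER_CUBIC))
cv2.imwrite("pics/c5.png",np.hstack(ims))
T=np.load("T.npy")
for n in("top","side"):
    im=cv2.imread(f"pics/{n}5.png"); hsv=cv2.cvtColor(im,cv2.COLOR_BGR2HSV).astype(int); rim={};op=[]
    for v in range(185,290):
      for u in range(240,350):
        a,r=polar(n,u,v,T,0.); b,rb=polar(n,u,v,T,.006); H,S,V=hsv[v,u]
        c="y" if 20<H<35 else "g" if 45<H<90 else "b" if 100<H<130 else "r" if H<8 or H>172 else None
        if c and S>110 and .058<r<.073: rim.setdefault(c,[]).append(a)
        if c=="b" and S>80 and .028<rb<.057: op.append(b)
    for c,l in list(rim.items())+[("open",op)]:
        if l:
            z=np.exp(1j*np.radians(l)); m=np.angle(z.mean()); d=np.degrees(np.angle(z*np.exp(-1j*m))); print(n,c,len(d),"mean %.1f mid %.1f lo %.1f hi %.1f"%(np.degrees(m),np.degrees(m)+(d.min()+d.max())/2,np.degrees(m)+d.min(),np.degrees(m)+d.max()))
E
```

```text
t 9.8667 tcp [0.2957 0.4109 0.2234] caddy [-0.1897  0.3625  0.2234] F [-0.4372  0.353   0.3175] w 0.0038377847056375973
[[-0.0044 -0.0172 -0.9998]
 [ 0.0017  0.9998 -0.0172]
 [ 1.     -0.0018 -0.0044]]
top b 30 mean -0.7 mid -2.1 lo -34.2 hi 30.0
top y 71 mean 70.6 mid 71.8 lo 37.7 hi 105.8
top r 43 mean -144.0 mid -146.3 lo -180.3 hi -112.3
top open 22 mean 1.9 mid 0.8 lo -16.7 hi 18.3
side y 23 mean 72.1 mid 108.0 lo 40.7 hi 175.3
side b 41 mean -8.3 mid -5.5 lo -37.0 hi 25.9
side g 13 mean 158.5 mid 158.2 lo 143.5 hi 172.9
side r 86 mean -143.9 mid -144.6 lo -180.3 hi -108.8
side open 3 mean 4.7 mid 5.1 lo 3.3 hi 6.9
```

View pics/c5.png

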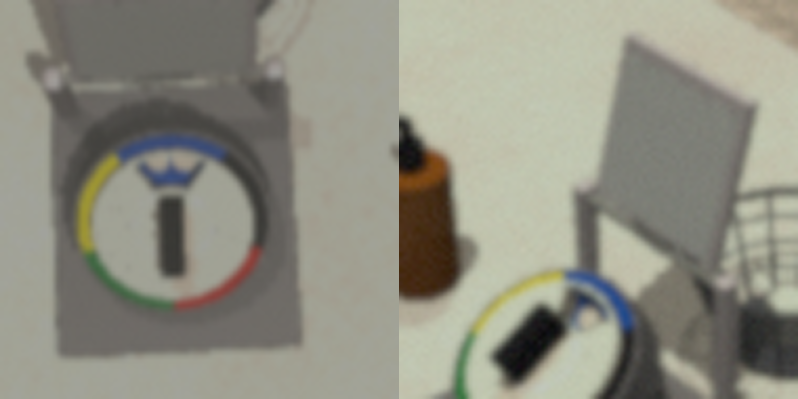

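```bash
python3 - <<'E'
from h import *
T=np.load("T.npy"); im=cv2.imread("pics/top5.png")
print(cv2.cvtColor(im,cv2.COLOR_BGR2GRAY)[168:200,285:315].mean(1).round())
for th in(.1,.17,.22,.26,.3,.35):
    print(th,proj("top",(T@[.102+.138*np.sin(th)-.005*np.cos(th),0,.14+.138*np.cos(th)+.005*np.sin(th),1])[:3]),proj("side",(T@[.102+.138*np.sin(th),-.067,.14+.138*np.cos(th),1])[:3]))
def c(n,box,k):
    pass
E
python3 - <<'E'
import cv2
a=cv2.imread("pics/top5.png")[150:215,265:340]
cv2.imwrite("pics/c6.png",cv2.resize(a,None,fx=7,fy=7,interpolation=cv2.INTER_CUBIC))
E
```

```text
[116. 117. 117. 118. 118. 118. 116. 110.  97.  82.  76.  88. 117. 136.
 135. 119. 108. 106. 107. 107. 107. 107. 107. 107. 107. 107. 107. 107.
 107. 107. 106. 106.]
0.1 [299.1128 190.3958] [323.8329 180.282 ]
0.17 [298.9643 187.0159] [326.367  179.5252]
0.22 [298.8651 184.6629] [328.1392 179.1236]
0.26 [298.79   182.8231] [329.5304 178.8854]
0.3 [298.7189 181.0251] [330.8957 178.7208]
0.35 [298.6359 178.842 ] [332.5623 178.6178]
```

View pics/c6.png

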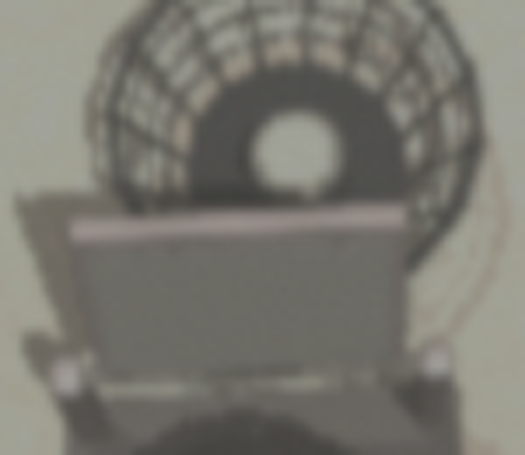

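The light edge strip's front border is at row 183 or so, which gives a lean near 0.26 rad, in agreement with the side view. The robot is clear of everything, so I'm handing in.

```bash
python3 -c "
from station import env
print(env.finish_job())"
```

```text
the job is handed in; nothing more can be done
None
```

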